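# Open the water filter's slide with the service pin

## Robot

A 6-joint arm with a two-finger parallel gripper is mounted at the origin on the work surface. World frame = base frame: x ahead of the robot, y to its left, z up, the work surface at z = 0. Lengths are in mm, angles in rad, forces in N, time in s.
With the tool pointing down it reaches from about 425 to 950 mm from the base axis. Payload 14.7 kg.
Tool frame: the origin (TCP) lies between the finger pads; the fingertips stand 25 mm ahead of it and the grasp point (between the pads) lies 6 mm ahead of it; z points along the fingers, y is the direction in which the jaws open and shut (so a half turn about z gives the same grasp; the last joint's range is limited). The gripper opens to 85 mm and grips with 20 to 120 N. Pads are 22 mm wide; open, the fingers measure 114 mm over their backs; the gripper's body (76 mm by 85 mm) begins 54 mm behind the grasp point. The pads swing forward as they close: fully open they stand 13 mm farther back than shut.
Start: joints at [-1.15, 0.48, 1.596, -0, 1.065, -0.047], TCP at [293.115, -580.152, 256.297] pointing down, gripper open.
Joint ranges: [-2.75, 2.75], [-0.82, 2.05], [0.23, 2.67], [-1.56, 4.7], [0.09, 2.69], [-2.92, 2.92]. Speed limits (rad/s): [1.89, 1.89, 2.39, 3.01, 3.01, 3.01].

## Interface

Orientations are given as a 3x3 rotation matrix whose columns are the frame's x, y, z axes.
In Python, from rig import read_state, grab_frame, job_done gives the robot as it stands.
- The arm moves only by the tool arm_command, never from a script. Its arguments are lists of equal length, an entry for each row: "travel": the shift along the tool's x, y, z in m, a list of three; "yaw": the turn about the tool's z in degrees. A call has 1 to 20 rows; each row is the pose to reach, as a shift and turn from the pose commanded when the call began, along the tool's axes at that moment; what a row does not reach only later rows make up. A row lasts 1/8 s, in which the tool goes at most 62.5 mm and 10.7 degrees, less where a joint would pass 70% of its speed; a pose out of reach is approached as far as the arm can. A call with a gripper value outside its range is refused whole. "hand" is the closure, from 0 (fully open) to 1 (shut), set as the call begins (left out, the last holds). The fingers move at their own pace and stop on an object; "squeeze" is the grip in N (left out, the last holds). Time passes only in rows, so rows that repeat a pose let the fingers close. It gives the time, the measured TCP pose, the force and the opening at its end, in the units of the state.
- read_state(): the state, without advancing time (a new reading comes with each control period).
- grab_frame(name): name is "scene" or "top" or "wrist"; returns a dict with "pixels" (480x640x3 uint8, red, green, blue), "range_z" (480x640 float32, mm along the optical axis (not along the pixel's ray), 0 where there is no reading), "intrinsics" (3x3 intrinsics, pixels), "R" (3x3) and "t" (3): a world point X has camera coordinates R X + t. Camera axes: x right, y down, z forward; pixel columns grow to the right and rows downward; lengths in mm; the calibration is good to about 2 mm. A picture is of the moment at which its call begins.
- job_done(): hands the job in, once; it reports no verdict.
The state is a dict: "clock": time; "joint_positions": joint angles; "qd": joint speeds; "tau": joint torques, N m; "eef_pos": TCP position; "eef_rot": TCP orientation; "contact_force": force on the tool from outside, world axes, zero at the start; "torque": the same for the moment, N m; "grip_width": opening from 0.0 (shut) to 1.0 (fully open).
Only numpy, scipy, OpenCV 4.12 (cv2) and the standard library are available. Lean on these libraries where they do the work, as an engineer would, in place of code of your own. Each camera call takes 0.05 s, during which the arm holds its last target.

## Task

Open the filter slide of the flat water-filter unit so that the cassette can be changed. Take the service pin from its stand, hold the recessed release button down with it and, keeping it down, push the slide out with the pin as far as it goes, then let the button up so the slide stays latched open. Press only as hard as the button's spring needs, keep the gripper itself off the unit, leave the other things on the counter alone, and finally stand the pin back in its stand.

Things in the scene. Friction and masses are not known exactly. Their poses are not given: they have to be found in the camera images.
- filter_unit: Flat white water-filter unit, fixed on the counter, 300 (x) by 190 (y) by 115 mm high. Origin: centre of its underside; its front looks along its own -x. Level top at 115 mm; the white slide fills a 104 mm wide slot in the front of the top, a dark inlay lies behind it. The slide comes straight out along -x. More than 30 N between pin and unit damages it.
- release_hole (a point): Mouth centre of the 10 mm round release hole in the slide's 5 mm thick top (72 by 100 mm), 115 mm high, 114 mm before the unit's centre when home; moves with the slide, axes as the unit's. The flat 15 mm button is 6 to 20 mm below, differs each time: feel for it. It gives at 4 to 8 N and stiffens 0.3 N/mm; from 4.5 mm of travel the slide is free, at 6.5 mm it bottoms hard.
- filter_slide (a joint): Travel of the slide, m: 0 home (latched, 1 mm play), growing as it comes out along the unit's -x; end stop at 0.061. If the button comes up half-way, it snaps into a safety catch at 0.030 and stops the slide until pressed again. At 0.060 (1 mm play) the button, once let up, latches the slide open. Running friction about 3 N, more if the button rubs.
- tool_stand: Grey block, fixed, 75 mm (x) by 60 mm (y) by 50 mm high, holding the service pin. It stands to the left or to the right of the unit. Origin: centre of its underside.
- stand_hole (a point): Centre of the mouth of the stand's round hole, 10 mm wide and 42 mm deep, in the middle of its top, 50 mm above the counter.
- pin_tool: Service pin, about 70 g, upright in the stand: a square black grip, 18 by 18 by 60 mm, over a round-ended steel pin of 6 mm. Origin: the pin's tip; z points up along the tool; x and y are square to the grip's flats. The grip reaches from 34 to 94 mm above the tip; its lower end rests on the stand's top, so the tip is 34 mm below that top (16 mm above the counter).
- pin_tip (a point): Tip of the steel pin (same point as the tool's origin).
- mug: White mug, 80 mm wide, 92 mm high, on the side of the unit where the stand is not. Bystander. Origin: centre of its underside.
- spare_cassette: New pale grey filter cassette waiting on the counter, 46 by 88 by 68 mm high. Bystander. Origin: centre of its underside.
- bean_jar: Amber jar of coffee beans with a steel cap, 84 mm wide, 120 mm high. Bystander. Origin: centre of its underside.
Mind the look-alikes: they are no part of the job. What is meant by the pin_tool is not green or pink, and is the smaller of those in its own colour.

How it is judged:
By the outcome, as a careful person would: the job done as asked, in the order asked, and still so for the second after the job is handed in, with the robot touching nothing.
It also fails if it takes over 66 s, if anything falls off the work surface, if the arm or the gripper's body presses on something with over 40 N, if the wrist force passes 120 N, or if a joint passes its speed limit or range.

## Working session

There is one attempt and no reset: what is moved stays moved. The work goes in short steps, Python scripts to look and compute and a tool call to move; the robot and the scene stay as the last step left them, time stands still between calls to the robot, and variables do not carry over. Pictures are saved under pics/ and viewed, and the job is handed in when it is done.

Besides the shell and the picture viewer there is one more tool, called after "Emit:" by a JSON object that holds its "op" and its "data", one argument or row to a line. arm_command: Moves the arm, as the interface text tells. Its arguments: {"type":"object","properties":{"travel":{"type":"array","items":{"type":"array","items":{"type":"number"}}},"yaw":{"type":"array","items":{"type":"number"}},"hand":{"type":"number"},"squeeze":{"type":"number"}},"required":["travel","yaw"]}

```bash
ls; mkdir -p pics; python3 - <<'E'
from rig import *
import cv2,numpy as np
s=read_state()
for k,v in s.items(): print(k,np.round(v,4).tolist())
for n in ["scene","top","wrist"]:
    f=grab_frame(n); cv2.imwrite(f"pics/{n}0.png",f["pixels"][:,:,::-1]); np.savez(f"{n}0.npz",**f)
    print(n,f["intrinsics"].tolist(),np.round(f["R"],4).tolist(),np.round(f["t"],1).tolist())
E
```

```text
pics
clock 0.0
joint_positions [-1.1496, 0.4808, 1.5968, -0.0, 1.0651, -0.0466]
qd [0.0001, -0.001, -0.0011, 0.001, -0.0011, -0.0001]
tau [0.0002, -95.0648, -43.0181, 0.0001, 0.0121, 0.0001]
eef_pos [292.9783, -579.8197, 255.6805]
eef_rot [[0.8925, 0.451, -0.0005], [0.451, -0.8925, 0.0011], [0.0001, -0.0012, -1.0]]
contact_force [0.1715, 0.1048, -0.2693]
torque [0.0117, -0.0398, 0.0529]
grip_width 1.0002
scene [[436.8421419561182, 0.0, 317.88561708133545], [0.0, 436.8421419561182, 251.0149026622838], [0.0, 0.0, 1.0]] [[-0.0929, 0.9956, 0.0113], [0.611, 0.066, -0.7889], [-0.7861, -0.0664, -0.6145]] [18.4, -248.5, 1243.4]
top [[435.60161164147735, 0.0, 323.33671945638923], [0.0, 435.60161164147735, 237.44740299134966], [0.0, 0.0, 1.0]] [[0.0145, -0.9998, 0.011], [-0.9887, -0.016, -0.1488], [0.149, -0.0087, -0.9888]] [36.4, 562.2, 796.5]
wrist [[350.124455437255, 0.0, 312.2771424641485], [0.0, 350.124455437255, 243.48989237243285], [0.0, 0.0, 1.0]] [[0.4509, -0.8926, -0.0016], [-0.8618, -0.4358, 0.2596], [-0.2324, -0.1157, -0.9657]] [-648.2, -33.6, 378.4]
```

View pics/scene0.png

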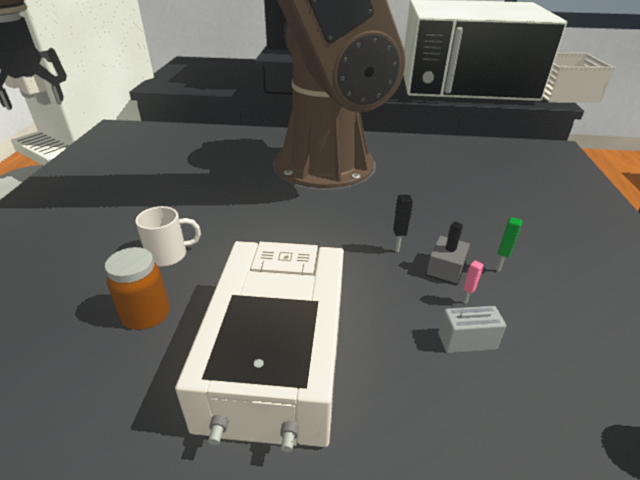

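View pics/top0.png

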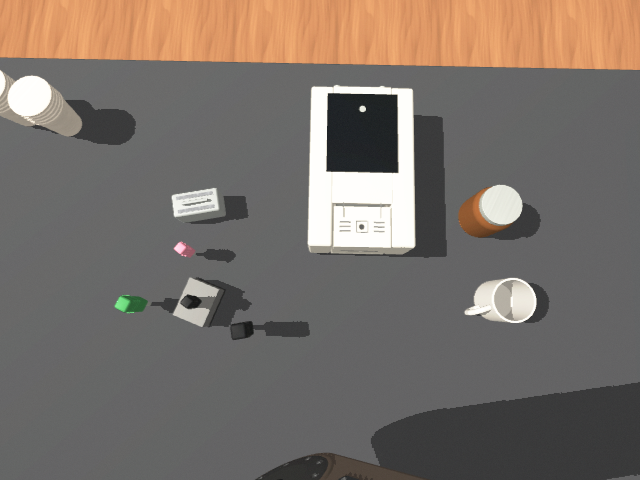

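View pics/wrist0.png

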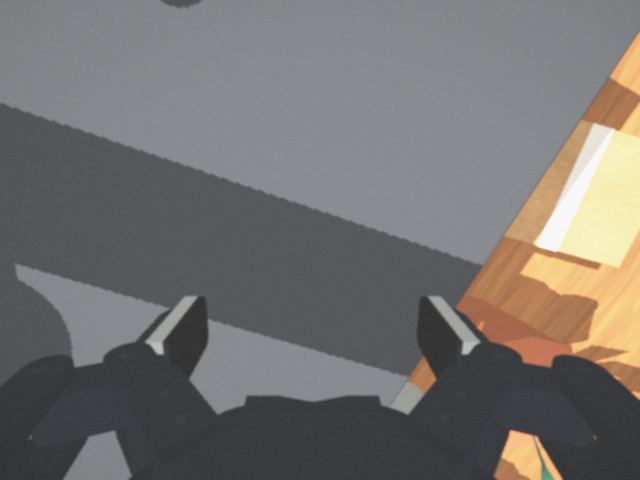

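Scene view: the stand with a black pin is at about (450,245). A larger black pin stands at (401,220), with a green one and a pink one nearby. In the top view the stand is at (198,302), the pin grip at (190,301), the unit at (361,170) and the hole at (361,227). Next I'll measure them.

```bash
cat > h.py <<'E'
import numpy as np,cv2
def load(n): return dict(np.load(n))
def cloud(f):
    K=f["intrinsics"];d=f["range_z"];v,u=np.mgrid[:480,:640]
    P=np.stack([(u-K[0,2])/K[0,0]*d,(v-K[1,2])/K[1,1]*d,d],-1)
    W=(P-f["t"])@f["R"]; W[d==0]=np.nan; return W
def ray(f,uv,z):
    K=f["intrinsics"];d=np.array([(uv[0]-K[0,2])/K[0,0],(uv[1]-K[1,2])/K[1,1],1])@f["R"]
    c=-f["t"]@f["R"]; return c+d*(z-c[2])/d[2]
E
python3 - <<'E'
from h import *
f=load("top0.npz");W=cloud(f);px=f["pixels"]
def rect(m,name):
    p=W[m][:,:2].astype(np.float32);r=cv2.minAreaRect(p);print(name,m.sum(),np.round(r[0],1),np.round(r[1],1),round(r[2],1),"z",np.round(np.nanpercentile(W[m][:,2],[5,50,95]),1))
U=np.zeros((480,640),bool);U[70:270,295:430]=1
z=W[...,2]
rect(U&(z>108)&(z<122),"unit top")
S=np.zeros((480,640),bool);S[270:335,165:230]=1
rect(S&(z>45)&(z<55),"stand top")
m=S&(z>70); print("zmax",np.nanmax(z[m])); 
rect(S&(z>102),"grip top")
rect(S&(z>65),"grip all")
for n in ["top0","scene0"]:
    g=load(n+".npz")
    a=g["pixels"]
    c=a[260:345,160:260] if n=="top0" else a[205:290,390:530]
    cv2.imwrite(f"pics/{n}_crop.png",cv2.resize(c,None,fx=5.5,fy=5.5,interpolation=cv2.INTER_CUBIC)[:,:,::-1])
c=px[165:265,300:420];cv2.imwrite("pics/unit_crop.png",cv2.resize(c,None,fx=6,fy=6,interpolation=cv2.INTER_CUBIC)[:,:,::-1])
print("hole ray",ray(f,(361.5,227),115))
E
```

```text
unit top 16530 [685.5 -22.2] [190.3 300.9] 89.9 z [113.1 115.6 117.8]
stand top 1136 [435.8 280.3] [61.  75.2] 68.8 z [48.2 50.7 52.9]
zmax 112.94924786700997
grip top 122 [436.3 279.7] [17.7 17.9] 46.9 z [103.  110.  112.4]
grip all 196 [436.1 279.6] [18.2 17.9] 48.0 z [ 70.2 108.2 112.3]
hole ray [570.24547879 -21.278344   115.        ]
```

```bash
true
```

```text
(no output)
```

View pics/top0_crop.png

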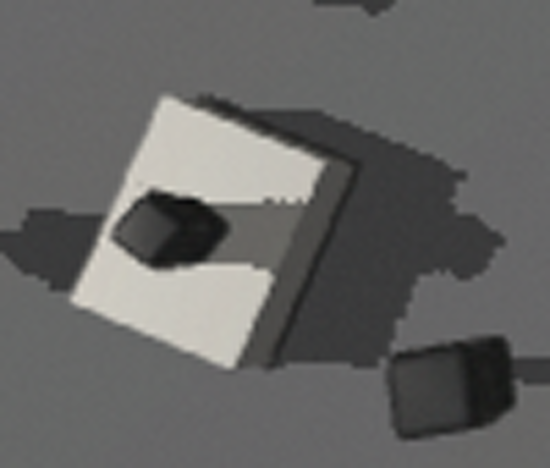

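View pics/scene0_crop.png

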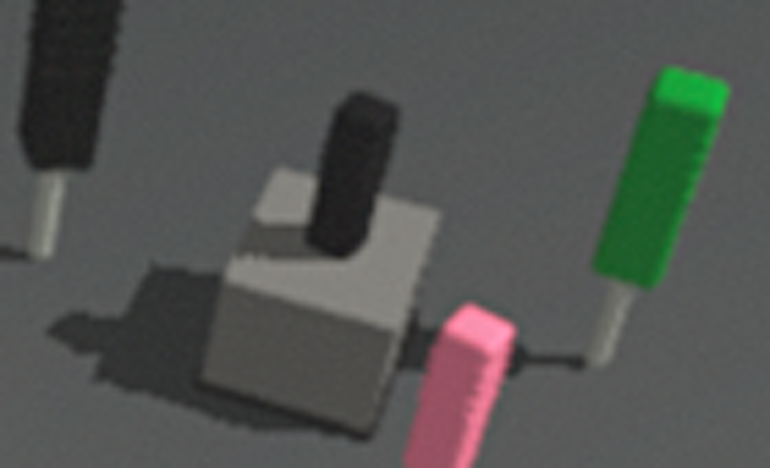

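View pics/unit_crop.png

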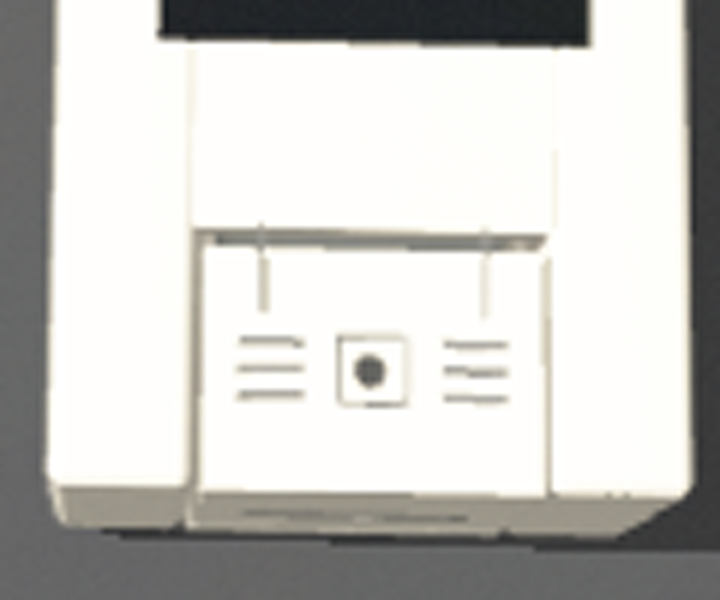

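```bash
python3 - <<'E'
from h import *
f=load("top0.npz");W=cloud(f);z=W[...,2]
for n,(r0,r1,c0,c1) in dict(black=(310,350,222,262),pink=(235,262,165,200),green=(288,320,105,147),cass=(180,230,165,228)).items():
    M=np.zeros((480,640),bool);M[r0:r1,c0:c1]=1;m=M&(z>40)
    p=W[m];r=cv2.minAreaRect(p[:,:2].astype(np.float32));print(n,np.round(r[0]),np.round(r[1]),round(r[2]),np.nanmax(p[:,2]).round())
# grip: top face corners from dark mask
M=np.zeros((480,640),bool);M[270:335,165:230]=1;m=M&(z>106)
p=W[m][:,:2].astype(np.float32);print(cv2.minAreaRect(p),m.sum())
# unit yaw per edge
U=np.zeros((480,640),bool);U[70:270,295:430]=1;m=U&(z>108)&(z<122)
for side,fn in (("left",np.argmax),("right",lambda r:639-np.argmax(r[::-1]))):
    pts=np.array([W[v,fn(m[v])] for v in range(100,240)]);k=np.polyfit(pts[:,0],pts[:,1],1);print(side,np.degrees(np.arctan(k[0])))
s=np.array([0.4509,-0.8926])
E
```

```text
black [389. 185.] [26. 26.] 9 139.0
pink [531. 302.] [18. 18.] 52 96.0
green [431. 384.] [25. 24.] 67 126.0
cass [623. 289.] [47. 89.] 10 72.0
((436.25494384765625, 279.8578796386719), (17.563583374023438, 17.600601196289062), 46.54063415527344) 108
left -0.16312219494721722
right -0.2174640745116703
```

Emit:
{"op": "arm_command", "data": {
  "travel": [
    [0.43,-0.263,0],
    [0.43,-0.263,0],
    [0.43,-0.263,0],
    [0.43,-0.263,0],
    [0.43,-0.263,0],
    [0.43,-0.263,0],
    [0.43,-0.263,0],
    [0.43,-0.263,0],
    [0.5156,-0.703,0],
    [0.5156,-0.703,0],
    [0.5156,-0.703,0],
    [0.5156,-0.703,0],
    [0.5156,-0.703,0],
    [0.5156,-0.703,0],
    [0.5156,-0.703,0],
    [0.5156,-0.703,0],
    [0.5156,-0.703,0],
    [0.5156,-0.703,0],
    [0.5156,-0.703,0]
  ],
  "yaw": [0,0,0,0,0,0,0,-5,-10,-15,-20,-20,-20,-20,-20,-20,-20,-20,-20],
  "hand": 0.3,
  "squeeze": 40
}}

```text
clock: 2.52
eef_pos: [436.8, 278.6, 256.3]
eef_rot: [[0.686, 0.728, -0.0], [0.728, -0.686, -0.0], [-0.0, 0.0, -1.0]]
contact_force: [-0.3, 0.8, 0.6]
grip_width: 0.7
```

```bash
python3 - <<'E'
from rig import *
import cv2,numpy as np
s=read_state()
for k in ["clock","joint_positions","eef_pos","eef_rot","contact_force","grip_width"]: print(k,np.round(s[k],4).tolist())
for n in ["wrist"]:
    f=grab_frame(n); cv2.imwrite(f"pics/{n}1.png",f["pixels"][:,:,::-1]); np.savez(f"{n}1.npz",**f)
E
```

```text
clock 2.525
joint_positions [0.5094, 0.2966, 1.8956, -0.0001, 0.9495, 1.2651]
eef_pos [436.7917, 278.6217, 256.2941]
eef_rot [[0.6858, 0.7278, -0.0001], [0.7278, -0.6858, -0.0002], [-0.0002, 0.0001, -1.0]]
contact_force [-0.2857, 0.7897, 0.6024]
grip_width 0.6995
```

View pics/wrist1.png

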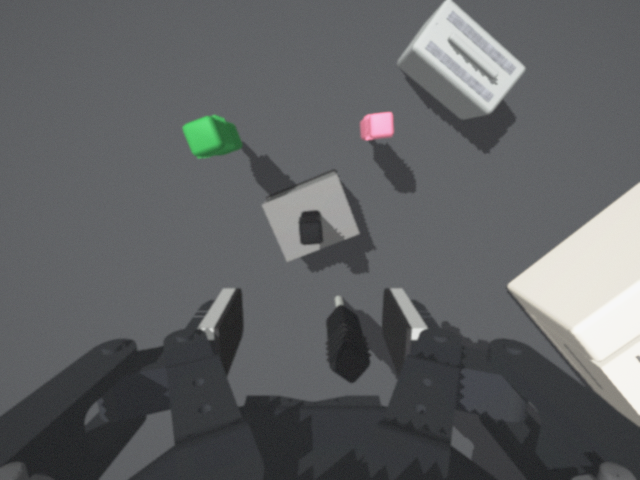

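```bash
python3 - <<'E'
from h import *
f=load("wrist1.npz");W=cloud(f);z=W[...,2];px=f["pixels"].astype(int)
M=np.zeros((480,640),bool);M[205:250,292:328]=1
m=M&(z>106);p=W[m][:,:2].astype(np.float32);print(cv2.minAreaRect(p),m.sum(),np.nanpercentile(z[m],[5,50,95]))
# yaw via dark contour of top face
d=(M&(z>106)).astype(np.uint8);c=max(cv2.findContours(d,0,1)[0],key=cv2.contourArea).reshape(-1,2)
q=np.array([ray(f,u,110)[:2] for u in c],np.float32);print(cv2.minAreaRect(q))
M=np.zeros((480,640),bool);M[165:270,255:365]=1;m=M&(z>46)&(z<54)
print(cv2.minAreaRect(W[m][:,:2].astype(np.float32)))
print("front edge of unit",np.nanmin(W[(z>110)&(z<120)][:,0]))
E
```

```text
((436.9674987792969, 282.2293395996094), (18.288516998291016, 17.92377281188965), 50.83629608154297) 502 [107.28572418 109.4021979  110.55066259]
((437.5765380859375, 282.8808898925781), (17.994321823120117, 17.73183822631836), 50.866573333740234)
((436.7839050292969, 282.029541015625), (60.74568557739258, 75.23260498046875), 68.69702911376953)
front edge of unit 374.9505157508414
```

Emit:
{"op": "arm_command", "data": {
  "travel": [
    [0.001,-0.0005,0.03],
    [0.001,-0.0005,0.06],
    [0.001,-0.0005,0.06],
    [0.001,-0.0005,0.06],
    [0.001,-0.0005,0.06]
  ],
  "yaw": [-3,-3,-3,-3,-3]
}}

```text
clock: 3.2
eef_pos: [437.3, 281.1, 197.5]
eef_rot: [[0.646, 0.764, 0.002], [0.764, -0.646, 0.001], [0.002, 0.001, -1.0]]
contact_force: [-0.4, -0.0, 0.1]
grip_width: 0.699
```

```bash
cat > look.py <<'E'
from rig import *
import cv2,numpy as np,sys
def st():
    s=read_state()
    for k in ["clock","eef_pos","eef_rot","contact_force","torque","grip_width"]: print(k,np.round(s[k],4).tolist())
    return s
def snap(n,tag):
    f=grab_frame(n); cv2.imwrite(f"pics/{n}{tag}.png",f["pixels"][:,:,::-1]); np.savez(f"{n}{tag}.npz",**f); return f
E
python3 - <<'E'
from look import *;from h import *
st();f=snap("wrist","2");W=cloud(f);z=W[...,2]
m=(z>106)&(z<114)&(np.hypot(W[...,0]-436.6,W[...,1]-281)<18)
print(cv2.minAreaRect(W[m][:,:2].astype(np.float32)),m.sum(),np.nanpercentile(z[m],[5,50,95]))
d=m.astype(np.uint8);c=max(cv2.findContours(d,0,1)[0],key=cv2.contourArea).reshape(-1,2);print(c.min(0),c.max(0))
E
```

```text
clock 3.2
eef_pos [437.3457, 281.0819, 197.4939]
eef_rot [[0.6457, 0.7636, 0.0016], [0.7636, -0.6457, 0.0009], [0.0017, 0.0006, -1.0]]
contact_force [-0.4038, -0.0258, 0.0906]
torque [-0.0087, 0.0367, 0.0041]
grip_width 0.6995
((436.9984436035156, 282.4382629394531), (18.23196029663086, 17.545452117919922), 49.913692474365234) 774 [107.09857155 109.31963053 110.58903116]
[298 244] [326 272]
```

View pics/wrist2.png

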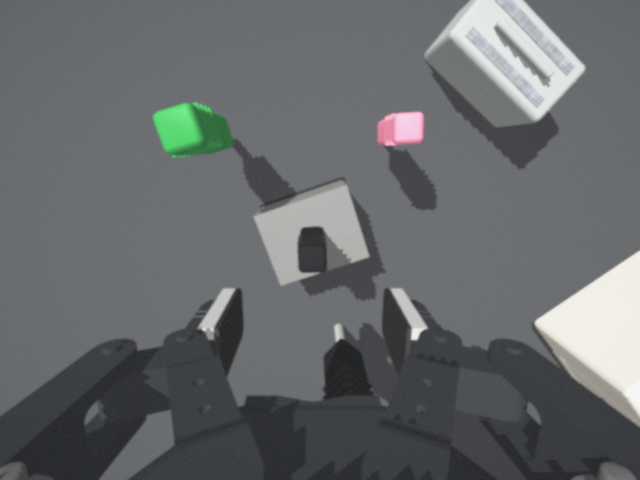

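Emit:
{"op": "arm_command", "data": {
  "travel": [
    [0,-0.0005,0.04],
    [0,-0.0005,0.08],
    [0,-0.0005,0.106],
    [0,-0.0005,0.106],
    [0,-0.0005,0.106]
  ],
  "yaw": [0,0,0,0,0]
}}

```text
clock: 3.88
eef_pos: [436.9, 281.6, 91.5]
eef_rot: [[0.645, 0.764, 0.001], [0.764, -0.645, 0.001], [0.001, 0.0, -1.0]]
contact_force: [0.3, 0.9, 0.5]
grip_width: 0.701
```

Emit:
{"op": "arm_command", "data": {
  "travel": [
    [0,0,0],
    [0,0,0],
    [0,0,0],
    [0,0,0],
    [0,0,0],
    [0,0,0],
    [0,0,0],
    [0,0,0]
  ],
  "yaw": [0,0,0,0,0,0,0,0],
  "hand": 1,
  "squeeze": 50
}}

```text
clock: 4.88
eef_pos: [436.7, 281.5, 91.1]
eef_rot: [[0.645, 0.764, 0.001], [0.764, -0.645, 0.001], [0.001, 0.0, -1.0]]
contact_force: [-0.8, -0.7, 10.1]
grip_width: 0.207
```

```bash
python3 - <<'E'
from look import *
st();snap("wrist","3")
E
```

```text
clock 4.875
eef_pos [436.6563, 281.4803, 91.0741]
eef_rot [[0.6454, 0.7638, 0.0011], [0.7638, -0.6454, 0.0006], [0.0012, 0.0004, -1.0]]
contact_force [-0.8022, -0.6901, 10.1231]
torque [0.0055, 0.1838, 0.0536]
grip_width 0.2068
```

View pics/wrist3.png

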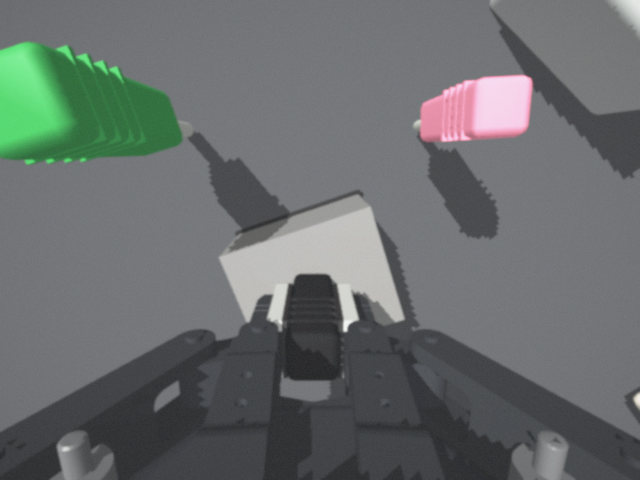

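Emit:
{"op": "arm_command", "data": {
  "travel": [
    [0,0,-0.01],
    [0,0,-0.03],
    [0,0,-0.06],
    [0,0,-0.1],
    [0,0,-0.145],
    [0,0,-0.145],
    [0,0,-0.145],
    [0,0,-0.145]
  ],
  "yaw": [0,0,0,0,0,0,0,0]
}}

```text
clock: 5.92
eef_pos: [435.6, 280.8, 234.3]
eef_rot: [[0.645, 0.764, -0.002], [0.764, -0.645, -0.001], [-0.002, -0.001, -1.0]]
contact_force: [-0.4, 0.1, -1.3]
grip_width: 0.203
```

```bash
python3 - <<'E'
from look import *
st();
for n in ("wrist","top","scene"): snap(n,"4")
a=np.hstack([cv2.resize(cv2.imread(f"pics/{n}4.png"),(400,300)) for n in ("wrist","scene")]);b=cv2.imread("pics/top4.png")[200:380,120:360]
cv2.imwrite("pics/c4.png",a);cv2.imwrite("pics/t4.png",cv2.resize(b,None,fx=3,fy=3))
E
```

```text
clock 5.925
eef_pos [435.6072, 280.8406, 234.3065]
eef_rot [[0.6454, 0.7639, -0.0017], [0.7639, -0.6454, -0.001], [-0.0019, -0.0007, -1.0]]
contact_force [-0.4268, 0.0573, -1.3444]
torque [-0.0028, -0.0126, 0.0084]
grip_width 0.2026
```

View pics/c4.png

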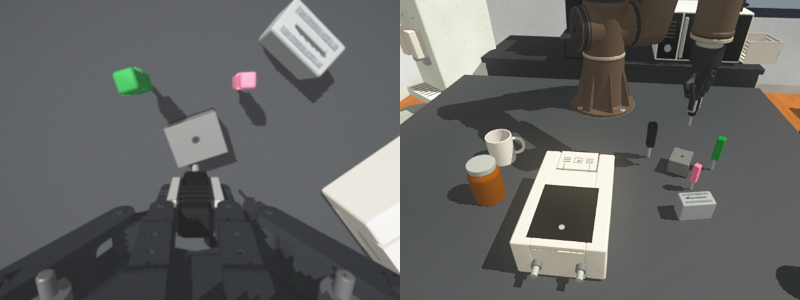

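View pics/wrist4.png

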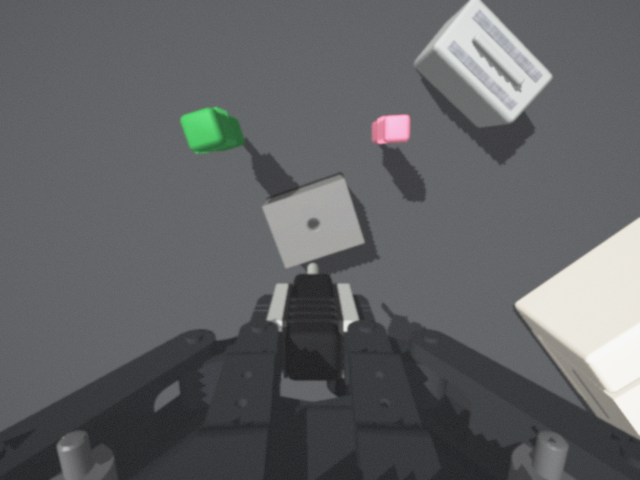

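```bash
python3 - <<'E'
from h import *
f=load("wrist4.npz");px=f["pixels"]
g=cv2.cvtColor(px,cv2.COLOR_RGB2GRAY)
m=(g[215:235,303:324]<95).astype(np.uint8);M=cv2.moments(m,True);u=(303+M["m10"]/M["m00"],215+M["m01"]/M["m00"]);print("hole px",u,M["m00"],"stand hole",ray(f,u,50))
cv2.imwrite("pics/tip4.png",cv2.resize(px[205:305,270:360],None,fx=6,fy=6,interpolation=cv2.INTER_CUBIC)[:,:,::-1])
zt=234.3-75.1
print([ray(f,(313,v),zt).round(1).tolist() for v in (262,266,270)])
f=load("top4.npz");px=f["pixels"];cv2.imwrite("pics/tt4.png",cv2.resize(px[270:330,160:230],None,fx=8,fy=8,interpolation=cv2.INTER_CUBIC)[:,:,::-1])
E
```

```text
hole px (312.60869565217394, 223.23913043478262) 46.0 stand hole [436.99641833 283.7991473   50.        ]
[[437.2, 283.7, 159.2], [435.6, 281.8, 159.2], [434.1, 279.9, 159.2]]
```

View pics/tip4.png

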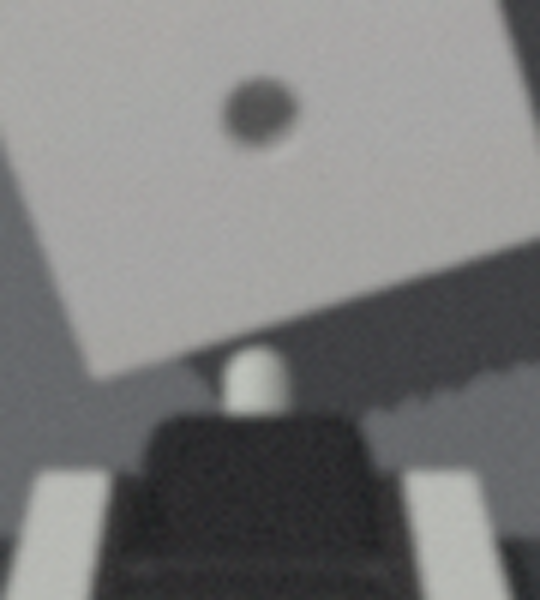

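View pics/tt4.png

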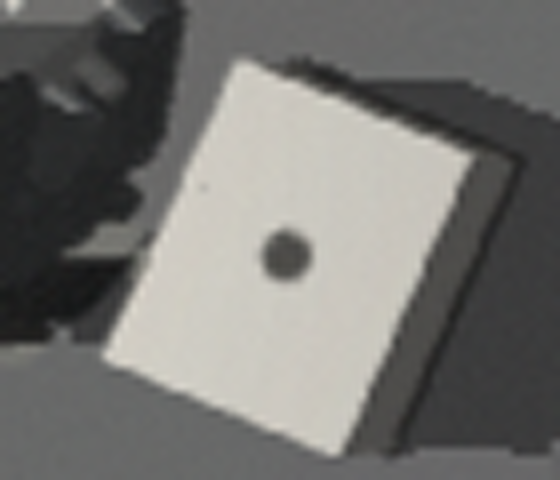

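Emit:
{"op": "arm_command", "data": {
  "travel": [
    [-0.02,0.04,0],
    [-0.043,0.09,0],
    [-0.067,0.14,0],
    [-0.09,0.19,0],
    [-0.115,0.24,0],
    [-0.135,0.28,0],
    [-0.1438,0.2985,0.008],
    [-0.1438,0.2985,0.016],
    [-0.1438,0.2985,0.016],
    [-0.1438,0.2985,0.016],
    [-0.1438,0.2985,0.016],
    [-0.1438,0.2985,0.016]
  ],
  "yaw": [-5,-10,-15,-20,-27,-34,-40.2,-40.2,-40.2,-40.2,-40.2,-40.2]
}}

```text
clock: 7.58
eef_pos: [571.5, -20.9, 219.6]
eef_rot: [[-0.0, 1.0, 0.0], [1.0, 0.0, -0.0], [-0.0, 0.0, -1.0]]
contact_force: [0.2, 0.2, -0.9]
grip_width: 0.204
```

```bash
python3 - <<'E'
from look import *
st();
for n in ("wrist","top"): snap(n,"5")
E
```

```text
clock 7.575
eef_pos [571.5142, -20.88, 219.6067]
eef_rot [[-0.0004, 1.0, 0.0005], [1.0, 0.0004, -0.0], [-0.0, 0.0005, -1.0]]
contact_force [0.2073, 0.2248, -0.878]
torque [0.0267, -0.0194, 0.0348]
grip_width 0.2036
```

View pics/wrist5.png

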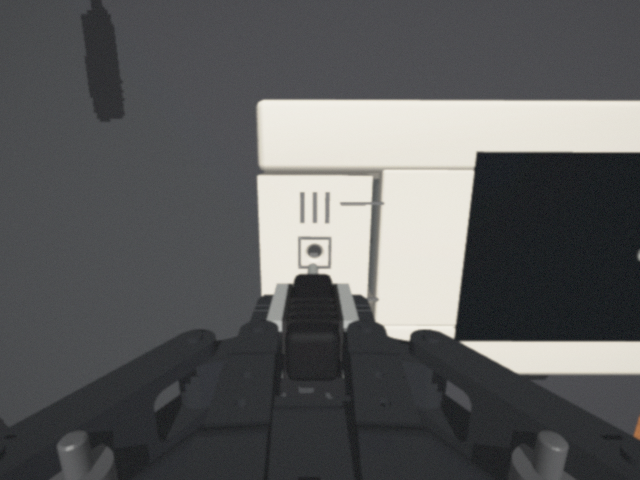

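```bash
cat > hole.py <<'E'
from h import *
def run(tag,tcpz,box=(240,262,303,327),out=True):
    f=load(f"wrist{tag}.npz");px=f["pixels"]
    g=cv2.cvtColor(px,cv2.COLOR_RGB2GRAY)
    if out: 
        cv2.imwrite(f"pics/z{tag}.png",cv2.resize(px[225:305,270:360],None,fx=7,fy=7,interpolation=cv2.INTER_CUBIC)[:,:,::-1])
    return f,g
E
python3 - <<'E'
from hole import *
f,g=run("5",219.6)
np.set_printoptions(linewidth=200)
print(g[238:280:1,302:326])
E
```

```text
[[146 142 141 ... 142 140 142]
 [178 178 176 ... 173 174 173]
 [216 219 217 ... 217 217 217]
 ...
 [ 33  36  36 ...  33  37  37]
 [ 35  35  31 ...  32  39  32]
 [ 38  37  34 ...  34  34  36]]
```

View pics/z5.png

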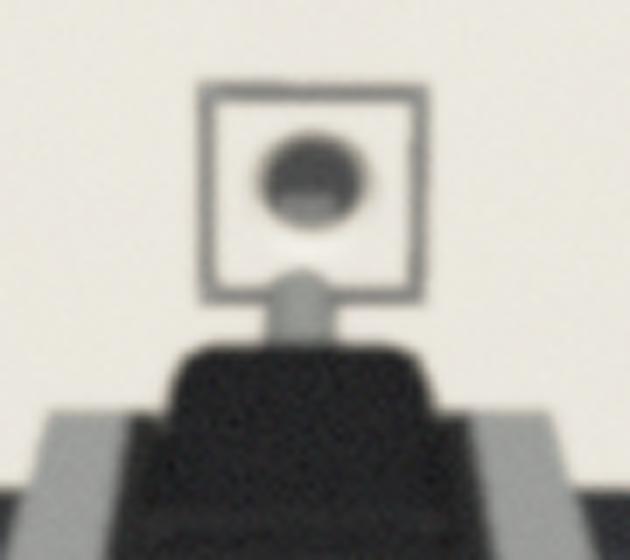

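```bash
python3 - <<'E'
from h import *
f=load("wrist5.npz")
print(ray(f,(314.7,250.7),115),ray(f,(313.1,268.2),147.5))
t=load("top5.npz");px=t["pixels"];cv2.imwrite("pics/tz5.png",cv2.resize(px[195:255,320:400],None,fx=7,fy=7,interpolation=cv2.INTER_CUBIC)[:,:,::-1])
print(-f["t"]@f["R"])
E
```

```text
[572.73687199 -18.81681226 115.        ] [571.59465253 -19.77601236 147.5       ]
[571.02276624  45.71072905 336.97333067]
```

View pics/tz5.png

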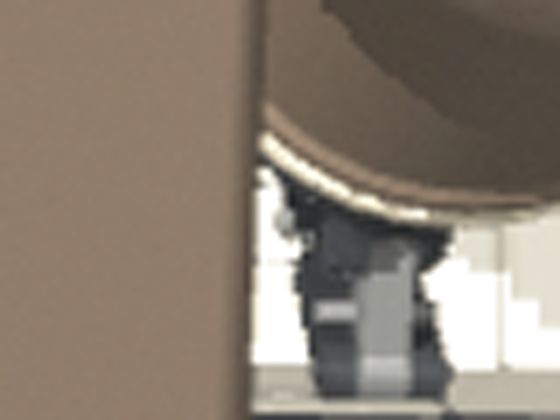

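Emit:
{"op": "arm_command", "data": {
  "travel": [
    [0.0005,0.001,0.012],
    [0.0005,0.001,0.022],
    [0.0005,0.001,0.022],
    [0.0005,0.001,0.022]
  ],
  "yaw": [0,0,0,0]
}}

```text
clock: 8.18
eef_pos: [572.4, -20.8, 197.1]
eef_rot: [[-0.0, 1.0, -0.0], [1.0, 0.0, 0.0], [0.0, -0.0, -1.0]]
contact_force: [0.5, -0.2, -0.0]
grip_width: 0.2
```

```bash
python3 - <<'E'
from look import *
st();
for n in ("wrist","scene"): snap(n,"6")
p=cv2.imread("pics/wrist6.png");cv2.imwrite("pics/z6.png",cv2.resize(p[225:305,270:360],None,fx=7,fy=7,interpolation=cv2.INTER_CUBIC))
p=cv2.imread("pics/scene6.png");cv2.imwrite("pics/s6.png",cv2.resize(p[180:300,220:360],None,fx=5,fy=5,interpolation=cv2.INTER_CUBIC))
E
```

```text
clock 8.175
eef_pos [572.4026, -20.8011, 197.1481]
eef_rot [[-0.0001, 1.0, -0.0004], [1.0, 0.0001, 0.0], [0.0, -0.0004, -1.0]]
contact_force [0.5216, -0.1928, -0.0355]
torque [0.0495, -0.0132, 0.0042]
grip_width 0.2002
```

View pics/z6.png

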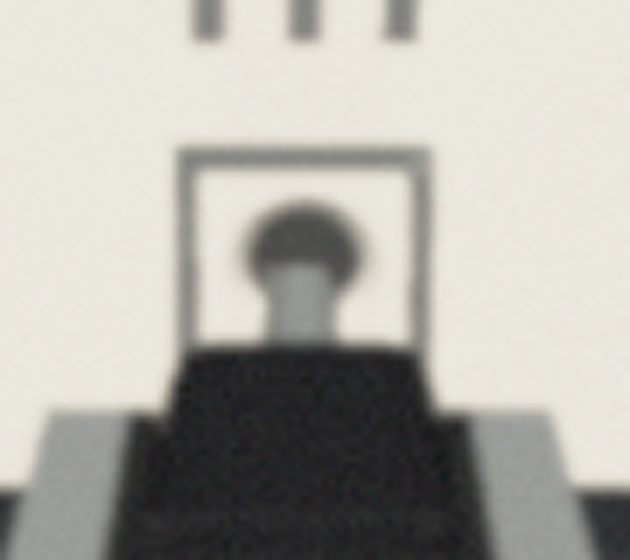

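View pics/s6.png

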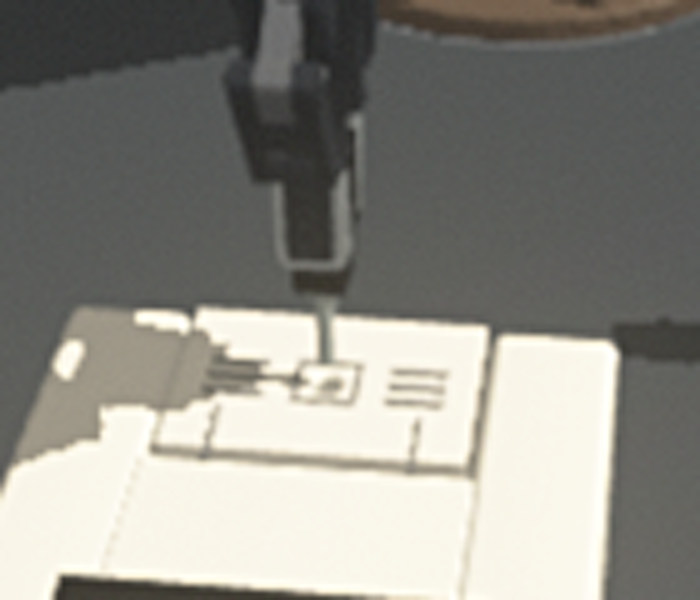

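```bash
python3 - <<'E'
from h import *
f=load("wrist6.npz")
print(ray(f,(313.5,261.4),115),ray(f,(313.1,267.4),125), ray(f,(313.1,262.4),125))
s=load("scene6.npz")
# scene: hole px and tip px
print(ray(s,(220+332/5,180+383/5),115),ray(s,(220+326/5,180+360/5),123),ray(s,(220+328/5,180+381/5),115))
s=load("scene0.npz");cv2.imwrite("pics/s0h.png",cv2.resize(s["pixels"][230:285,240:330],None,fx=8,fy=8,interpolation=cv2.INTER_CUBIC)[:,:,::-1])
E
```

```text
[572.74791401 -18.90265252 115.        ] [572.48976656 -19.25872288 125.        ] [572.48796372 -16.25934593 125.        ]
[572.38612127 -18.77235188 115.        ] [570.44485256 -20.79743521 123.        ] [571.47657709 -20.24927073 115.        ]
```

View pics/s0h.png

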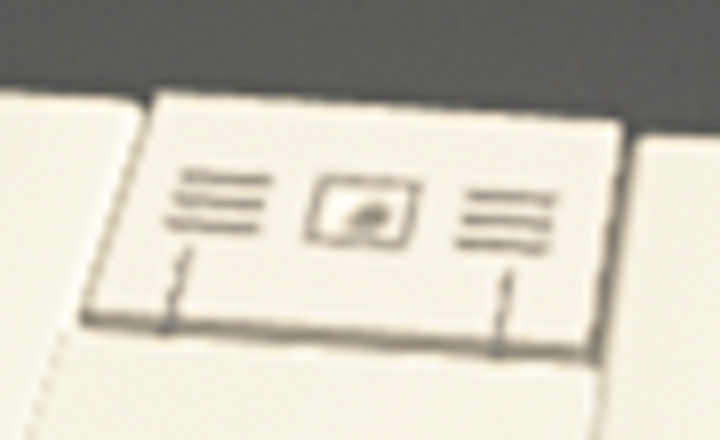

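Emit:
{"op": "arm_command", "data": {
  "travel": [
    [0,0.0002,0.003],
    [0,0.0002,0.005],
    [0,0.0002,0.006],
    [0,0.0002,0.007]
  ],
  "yaw": [0,0,0,0]
}}

```text
clock: 8.78
eef_pos: [572.6, -20.8, 190.2]
eef_rot: [[0.0, 1.0, -0.0], [1.0, -0.0, 0.0], [0.0, -0.0, -1.0]]
contact_force: [0.8, 0.2, -0.6]
grip_width: 0.207
```

Emit:
{"op": "arm_command", "data": {
  "travel": [
    [0,0,0.0005],
    [0,0,0.001],
    [0,0,0.001]
  ],
  "yaw": [0,0,0]
}}

```text
clock: 9.15
eef_pos: [572.6, -20.8, 189.3]
eef_rot: [[-0.0, 1.0, -0.0], [1.0, 0.0, 0.0], [0.0, -0.0, -1.0]]
contact_force: [1.3, -0.9, -0.4]
grip_width: 0.204
```

Emit:
{"op": "arm_command", "data": {
  "travel": [
    [0,0,0.0005],
    [0,0,0.001],
    [0,0,0.001]
  ],
  "yaw": [0,0,0]
}}

```text
clock: 9.52
eef_pos: [572.6, -20.8, 188.2]
eef_rot: [[-0.0, 1.0, -0.0], [1.0, 0.0, 0.0], [0.0, -0.0, -1.0]]
contact_force: [-0.3, 0.4, -0.8]
grip_width: 0.201
```

Two millimetres past the expected top surface with no contact force, so I take one more look before going deeper.

Emit:
{"op": "arm_command", "data": {
  "travel": [
    [0,0,0.0005],
    [0,0,0.001],
    [0,0,0.0015],
    [0,0,0.0015]
  ],
  "yaw": [0,0,0,0]
}}

```text
clock: 10.02
eef_pos: [572.6, -20.8, 186.8]
eef_rot: [[-0.0, 1.0, -0.0], [1.0, 0.0, -0.0], [-0.0, -0.0, -1.0]]
contact_force: [0.1, 0.0, -1.4]
grip_width: 0.206
```

```bash
python3 - <<'E'
from look import *
st();snap("wrist","7")
p=cv2.imread("pics/wrist7.png");cv2.imwrite("pics/z7.png",cv2.resize(p[225:305,270:360],None,fx=7,fy=7,interpolation=cv2.INTER_CUBIC))
E
```

```text
clock 10.025
eef_pos [572.6488, -20.8099, 186.7696]
eef_rot [[-0.0, 1.0, -0.0], [1.0, 0.0, -0.0], [-0.0, -0.0, -1.0]]
contact_force [0.1175, 0.0369, -1.3916]
torque [0.0042, 0.0157, 0.0732]
grip_width 0.2057
```

View pics/z7.png

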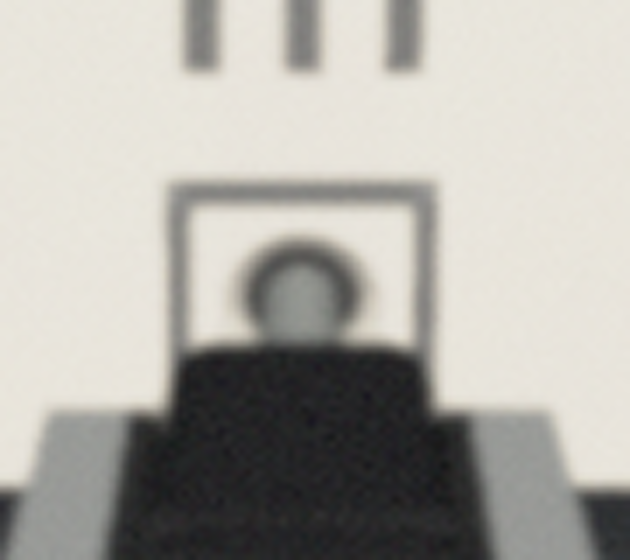

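Emit:
{"op": "arm_command", "data": {
  "travel": [
    [0,0,0.0007],
    [0,0,0.0014],
    [0,0,0.002],
    [0,0,0.002]
  ],
  "yaw": [0,0,0,0]
}}

```text
clock: 10.58
eef_pos: [572.6, -20.8, 184.8]
eef_rot: [[-0.0, 1.0, -0.0], [1.0, 0.0, -0.0], [-0.0, -0.0, -1.0]]
contact_force: [-0.6, 0.0, -0.6]
grip_width: 0.204
```

Emit:
{"op": "arm_command", "data": {
  "travel": [
    [0,0,0.0007],
    [0,0,0.0014],
    [0,0,0.002],
    [0,0,0.002]
  ],
  "yaw": [0,0,0,0]
}}

```text
clock: 11.08
eef_pos: [572.6, -20.8, 182.8]
eef_rot: [[-0.0, 1.0, -0.0], [1.0, 0.0, 0.0], [0.0, -0.0, -1.0]]
contact_force: [0.4, -0.6, -0.8]
grip_width: 0.204
```

Emit:
{"op": "arm_command", "data": {
  "travel": [
    [0,0,0.0007],
    [0,0,0.0014],
    [0,0,0.002],
    [0,0,0.002]
  ],
  "yaw": [0,0,0,0]
}}

```text
clock: 11.58
eef_pos: [572.6, -20.8, 180.7]
eef_rot: [[-0.0, 1.0, -0.0], [1.0, 0.0, 0.0], [0.0, -0.0, -1.0]]
contact_force: [0.4, 0.2, -1.1]
grip_width: 0.204
```

Emit:
{"op": "arm_command", "data": {
  "travel": [
    [0,0,0.001],
    [0,0,0.002],
    [0,0,0.002]
  ],
  "yaw": [0,0,0]
}}

```text
clock: 11.95
eef_pos: [572.6, -20.8, 178.7]
eef_rot: [[-0.0, 1.0, -0.0], [1.0, 0.0, 0.0], [0.0, -0.0, -1.0]]
contact_force: [-0.4, 0.0, -0.8]
grip_width: 0.205
```

Emit:
{"op": "arm_command", "data": {
  "travel": [
    [0,0,0.001],
    [0,0,0.002],
    [0,0,0.002]
  ],
  "yaw": [0,0,0]
}}

```text
clock: 12.32
eef_pos: [572.6, -20.8, 176.7]
eef_rot: [[-0.0, 1.0, -0.0], [1.0, 0.0, -0.0], [-0.0, -0.0, -1.0]]
contact_force: [-0.6, 0.2, -0.4]
grip_width: 0.201
```

Emit:
{"op": "arm_command", "data": {
  "travel": [
    [0,0,0.001],
    [0,0,0.002],
    [0,0,0.002]
  ],
  "yaw": [0,0,0]
}}

```text
clock: 12.7
eef_pos: [572.7, -20.8, 175.0]
eef_rot: [[-0.0, 1.0, 0.0], [1.0, 0.0, -0.0], [-0.0, 0.0, -1.0]]
contact_force: [-1.9, 0.6, 6.2]
grip_width: 0.203
```

Emit:
{"op": "arm_command", "data": {
  "travel": [
    [0,0,-0.0008],
    [0,0,-0.0008],
    [0,0,-0.0008]
  ],
  "yaw": [0,0,0]
}}

```text
clock: 13.08
eef_pos: [572.7, -20.8, 175.6]
eef_rot: [[-0.0, 1.0, 0.0], [1.0, 0.0, -0.0], [-0.0, 0.0, -1.0]]
contact_force: [-0.7, 0.0, -0.1]
grip_width: 0.203
```

Emit:
{"op": "arm_command", "data": {
  "travel": [
    [0,0,0.0013],
    [0,0,0.0018],
    [0,0,0.0018]
  ],
  "yaw": [0,0,0]
}}

```text
clock: 13.45
eef_pos: [572.7, -20.8, 174.0]
eef_rot: [[-0.0, 1.0, 0.0], [1.0, 0.0, -0.0], [-0.0, 0.0, -1.0]]
contact_force: [-2.0, 0.2, 6.5]
grip_width: 0.202
```

Emit:
{"op": "arm_command", "data": {
  "travel": [
    [0,0,0.001],
    [0,0,0.002],
    [0,0,0.003],
    [0,0,0.0037],
    [0,0,0.0041],
    [0,0,0.0041]
  ],
  "yaw": [0,0,0,0,0,0]
}}

```text
clock: 14.2
eef_pos: [572.7, -20.8, 169.9]
eef_rot: [[-0.0, 1.0, 0.0], [1.0, 0.0, -0.0], [-0.0, 0.0, -1.0]]
contact_force: [-1.9, 0.7, 8.0]
grip_width: 0.205
```

Emit:
{"op": "arm_command", "data": {
  "travel": [
    [0,-0.0008,0],
    [0,-0.0016,0],
    [0,-0.0024,0],
    [0,-0.003,0],
    [0,-0.004,0],
    [0,-0.005,0]
  ],
  "yaw": [0,0,0,0,0,0]
}}

```text
clock: 14.95
eef_pos: [568.9, -20.8, 170.4]
eef_rot: [[-0.0, 1.0, 0.003], [1.0, 0.0, -0.0], [-0.0, 0.003, -1.0]]
contact_force: [2.8, 0.5, 7.5]
grip_width: 0.206
```

Emit:
{"op": "arm_command", "data": {
  "travel": [
    [0,0,0.0003],
    [0,-0.001,0.0003],
    [0,-0.002,0.0003],
    [0,-0.003,0.0003],
    [0,-0.003,0.0003]
  ],
  "yaw": [0,0,0,0,0]
}}

```text
clock: 15.58
eef_pos: [565.8, -20.8, 170.1]
eef_rot: [[0.0, 1.0, 0.003], [1.0, -0.0, -0.0], [-0.0, 0.003, -1.0]]
contact_force: [2.3, 0.3, 7.9]
grip_width: 0.201
```

```bash
python3 - <<'E'
from look import *
st();snap("wrist","8")
p=cv2.imread("pics/wrist8.png");cv2.imwrite("pics/z8.png",p[150:400,200:520])
E
```

```text
clock 15.575
eef_pos [565.7803, -20.8333, 170.0886]
eef_rot [[0.0, 1.0, 0.0026], [1.0, -0.0, -0.0001], [-0.0001, 0.0026, -1.0]]
contact_force [2.2521, 0.291, 7.9313]
torque [0.0526, -0.4634, 0.0487]
grip_width 0.2008
```

View pics/z8.png

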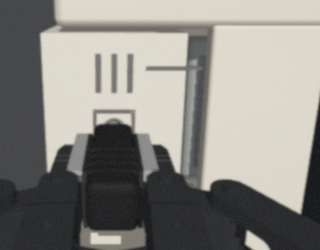

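Emit:
{"op": "arm_command", "data": {
  "travel": [
    [0,-0.002,0.0001],
    [0,-0.004,0.0001],
    [0,-0.006,0.0001],
    [0,-0.008,0.0001],
    [0,-0.01,0.0001],
    [0,-0.012,0.0001],
    [0,-0.014,0.0001],
    [0,-0.016,0.0001]
  ],
  "yaw": [0,0,0,0,0,0,0,0]
}}

```text
clock: 16.62
eef_pos: [549.9, -20.8, 170.0]
eef_rot: [[-0.0, 1.0, 0.003], [1.0, 0.0, -0.0], [-0.0, 0.003, -1.0]]
contact_force: [2.2, -0.6, 7.5]
grip_width: 0.203
```

Emit:
{"op": "arm_command", "data": {
  "travel": [
    [0,-0.0025,0.0001],
    [0,-0.005,0.0001],
    [0,-0.0075,0.0001],
    [0,-0.01,0.0001],
    [0,-0.0125,0.0001],
    [0,-0.015,0.0001],
    [0,-0.0175,0.0001],
    [0,-0.02,0.0001]
  ],
  "yaw": [0,0,0,0,0,0,0,0]
}}

```text
clock: 17.62
eef_pos: [529.9, -20.8, 169.9]
eef_rot: [[0.0, 1.0, 0.003], [1.0, -0.0, -0.0], [-0.0, 0.003, -1.0]]
contact_force: [2.3, 0.9, 6.2]
grip_width: 0.204
```

Emit:
{"op": "arm_command", "data": {
  "travel": [
    [0,-0.0025,0],
    [0,-0.005,0],
    [0,-0.0075,0],
    [0,-0.01,0],
    [0,-0.0125,0],
    [0,-0.0145,0],
    [0,-0.0155,0]
  ],
  "yaw": [0,0,0,0,0,0,0]
}}

```text
clock: 18.5
eef_pos: [514.3, -20.8, 169.9]
eef_rot: [[0.0, 1.0, 0.003], [1.0, -0.0, -0.0], [-0.0, 0.003, -1.0]]
contact_force: [2.9, 1.0, 7.8]
grip_width: 0.206
```

```bash
python3 - <<'E'
from look import *
st()
E
```

```text
clock 18.5
eef_pos [514.3364, -20.8292, 169.8704]
eef_rot [[0.0, 1.0, 0.0028], [1.0, -0.0, -0.0001], [-0.0001, 0.0028, -1.0]]
contact_force [2.854, 1.0421, 7.758]
torque [0.2167, -0.5791, -0.0105]
grip_width 0.2063
```

Next I creep towards the end stop.

Emit:
{"op": "arm_command", "data": {
  "travel": [
    [0,-0.001,0],
    [0,-0.002,0],
    [0,-0.0025,0]
  ],
  "yaw": [0,0,0]
}}

```text
clock: 18.88
eef_pos: [511.8, -20.8, 169.8]
eef_rot: [[0.0, 1.0, 0.003], [1.0, -0.0, -0.0], [-0.0, 0.003, -1.0]]
contact_force: [2.7, 0.7, 7.7]
grip_width: 0.202
```

Emit:
{"op": "arm_command", "data": {
  "travel": [
    [0,-0.0005,0],
    [0,-0.001,0],
    [0,-0.001,0]
  ],
  "yaw": [0,0,0]
}}

```text
clock: 19.25
eef_pos: [510.9, -20.8, 169.9]
eef_rot: [[0.0, 1.0, 0.003], [1.0, -0.0, -0.0], [-0.0, 0.003, -1.0]]
contact_force: [2.8, 1.2, 7.5]
grip_width: 0.207
```

Emit:
{"op": "arm_command", "data": {
  "travel": [
    [0,-0.0005,0],
    [0,-0.001,0],
    [0,-0.001,0]
  ],
  "yaw": [0,0,0]
}}

```text
clock: 19.62
eef_pos: [510.6, -20.8, 170.0]
eef_rot: [[0.0, 1.0, 0.004], [1.0, -0.0, -0.0], [-0.0, 0.004, -1.0]]
contact_force: [5.7, 1.9, 8.4]
grip_width: 0.201
```

Emit:
{"op": "arm_command", "data": {
  "travel": [
    [0,-0.0004,0],
    [0,-0.0004,0]
  ],
  "yaw": [0,0]
}}

```text
clock: 19.88
eef_pos: [510.1, -20.9, 170.0]
eef_rot: [[0.0, 1.0, 0.004], [1.0, -0.0, -0.0], [-0.0, 0.004, -1.0]]
contact_force: [4.4, 1.5, 7.8]
grip_width: 0.201
```

```bash
python3 - <<'E'
from look import *;from h import *
st();f=snap("wrist","9")
p=cv2.imread("pics/wrist9.png");cv2.imwrite("pics/z9.png",p[100:400,150:550])
W=cloud(f);z=W[...,2];m=(abs(z-115)<4)&(abs(W[...,1]+10)<60)
E
```

```text
clock 19.875
eef_pos [510.11, -20.8851, 170.043]
eef_rot [[0.0, 1.0, 0.004], [1.0, -0.0, -0.0003], [-0.0003, 0.004, -1.0]]
contact_force [4.4256, 1.5499, 7.8497]
torque [0.1629, -1.0255, -0.0059]
grip_width 0.2013
```

View pics/z9.png

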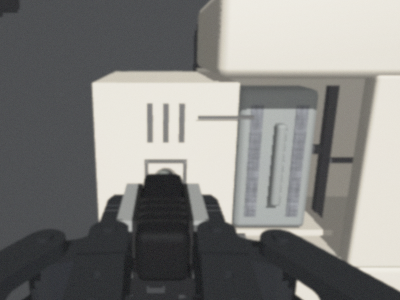

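Emit:
{"op": "arm_command", "data": {
  "travel": [
    [0,-0.0004,0],
    [0,-0.0008,0],
    [0,-0.0008,0]
  ],
  "yaw": [0,0,0]
}}

```text
clock: 20.3
eef_pos: [509.4, -20.9, 170.1]
eef_rot: [[-0.0, 1.0, 0.004], [1.0, 0.0, -0.0], [-0.0, 0.004, -1.0]]
contact_force: [5.3, 0.4, 7.4]
grip_width: 0.203
```

```bash
python3 - <<'E'
from look import *
st()
E
```

```text
clock 20.3
eef_pos [509.4467, -20.9331, 170.0823]
eef_rot [[-0.0, 1.0, 0.0042], [1.0, 0.0, -0.0003], [-0.0003, 0.0042, -1.0]]
contact_force [5.3304, 0.4324, 7.4068]
torque [0.118, -1.1419, -0.0152]
grip_width 0.2034
```

```bash
python3 - <<'E'
from look import *;from h import *
f=snap("wrist","10")
def edges(tag):
    f=load(f"wrist{tag}.npz");g=cv2.cvtColor(f["pixels"],cv2.COLOR_RGB2GRAY).astype(float)
    out=[]
    for y in (0.,5,10):  # world y just above the hole: vertical bars / slide edges
        # sample along world x at z=115
        xs=np.arange(480,640,0.25);P=np.c_[xs,np.full_like(xs,y),np.full_like(xs,115.)]
        c=P@f["R"].T+f["t"];K=f["intrinsics"];u=c[:,0]/c[:,2]*K[0,0]+K[0,2];v=c[:,1]/c[:,2]*K[1,1]+K[1,2]
        s=cv2.remap(g.astype(np.float32),u[None].astype(np.float32),v[None].astype(np.float32),1)[0]
        d=np.gradient(cv2.GaussianBlur(s[None],(0,0),2)[0])
        i=[k for k in range(1,len(d)-1) if abs(d[k])>2.0 and abs(d[k])>=abs(d[k-1]) and abs(d[k])>abs(d[k+1])]
        out.append([(xs[k],round(float(d[k]),1)) for k in i])
    return out
for t in ("5","9","10"):
    print(t); [print("  ",[(float(a),b) for a,b in o]) for o in edges(t)]
E
```

```text
5
   [(536.25, 16.9), (563.0, -4.3), (565.75, 4.4), (571.25, -4.3), (573.75, 4.0), (579.0, -6.3), (581.75, 5.9), (608.75, -16.5), (614.5, 11.6)]
   [(536.0, 17.7), (563.25, -12.1), (565.75, 12.3), (571.25, -11.5), (573.75, 11.5), (579.25, -12.8), (581.75, 12.3), (608.75, -18.0), (614.5, 11.6)]
   [(536.25, 17.4), (563.25, -12.2), (565.75, 12.4), (571.25, -12.0), (573.75, 11.7), (579.25, -12.3), (581.75, 12.3), (608.75, -16.9), (614.5, 11.8)]
9
   [(502.0, -4.7), (504.75, 4.6), (510.0, -5.2), (512.75, 5.0), (518.0, -4.8), (521.0, 4.9), (547.5, -14.2), (549.25, 4.0), (553.75, -5.5), (560.0, 5.7), (566.0, -11.0), (568.0, 8.1), (576.0, -5.5), (582.5, 5.1), (586.0, -4.3), (590.0, -10.7), (596.5, 9.9), (608.25, -3.3), (614.0, 10.7)]
   [(502.25, -13.9), (504.75, 13.7), (510.25, -14.1), (512.75, 14.3), (518.25, -14.5), (521.0, 14.2), (547.5, -15.0), (549.5, 4.3), (553.5, -5.2), (560.25, 4.4), (566.25, -11.2), (568.0, 8.2), (576.25, -5.6), (582.75, 4.3), (586.0, -4.1), (590.0, -11.2), (596.25, 10.2), (608.25, -3.5), (614.0, 10.9)]
   [(502.25, -14.1), (504.75, 13.7), (510.25, -14.7), (512.75
[... 433 characters left out ...]
, 8.1), (576.0, -5.9), (582.5, 5.3), (586.25, -3.9), (589.75, -11.0), (596.25, 10.0), (608.5, -2.9), (614.0, 10.9)]
   [(502.25, -13.6), (504.75, 13.6), (510.25, -13.6), (512.75, 13.8), (518.25, -14.0), (520.75, 13.7), (547.5, -14.0), (549.5, 4.0), (553.75, -5.8), (560.0, 4.8), (566.0, -11.3), (568.0, 8.3), (576.0, -5.7), (582.75, 4.3), (586.0, -3.9), (590.0, -10.9), (596.25, 10.1), (608.25, -3.3), (613.75, 10.9)]
   [(502.25, -13.8), (504.75, 13.3), (510.25, -13.7), (512.75, 13.3), (518.0, -14.2), (521.0, 13.5), (547.5, -14.5), (549.5, 4.0), (553.75, -4.5), (560.0, 4.1), (566.25, -2.9), (576.0, -5.4), (582.5, 4.2), (586.0, -4.3), (590.0, -11.2), (596.25, 9.5), (608.25, -3.4), (614.0, 10.7)]
```

Emit:
{"op": "arm_command", "data": {
  "travel": [
    [0,0.0007,0],
    [0,0.0008,-0.001],
    [0,0.0008,-0.003],
    [0,0.0008,-0.005],
    [0,0.0008,-0.007],
    [0,0.0008,-0.009],
    [0,0.0008,-0.009]
  ],
  "yaw": [0,0,0,0,0,0,0]
}}

```text
clock: 21.22
eef_pos: [509.1, -20.9, 178.4]
eef_rot: [[-0.0, 1.0, 0.002], [1.0, 0.0, -0.0], [-0.0, 0.002, -1.0]]
contact_force: [4.4, -0.0, 2.3]
grip_width: 0.202
```

```bash
python3 - <<'E'
from look import *
st()
E
```

```text
clock 21.225
eef_pos [509.0717, -20.8635, 178.4279]
eef_rot [[-0.0, 1.0, 0.0016], [1.0, 0.0, -0.0001], [-0.0001, 0.0016, -1.0]]
contact_force [4.4023, -0.047, 2.2655]
torque [-0.0524, -1.1463, 0.009]
grip_width 0.2016
```

Emit:
{"op": "arm_command", "data": {
  "travel": [
    [0,0.001,0],
    [0,0.0015,0],
    [0,0.0015,0]
  ],
  "yaw": [0,0,0]
}}

```text
clock: 21.6
eef_pos: [509.5, -20.8, 178.0]
eef_rot: [[-0.0, 1.0, -0.001], [1.0, 0.0, 0.0], [0.0, -0.001, -1.0]]
contact_force: [2.2, -0.3, 0.6]
grip_width: 0.201
```

```bash
python3 - <<'E'
from look import *
st()
snap("wrist","11")
p=cv2.imread("pics/wrist11.png");cv2.imwrite("pics/z11.png",cv2.resize(p[180:340,220:420],None,fx=4,fy=3.7))
E
```

```text
clock 21.6
eef_pos [509.4975, -20.7581, 178.0174]
eef_rot [[-0.0, 1.0, -0.0006], [1.0, 0.0, 0.0001], [0.0001, -0.0006, -1.0]]
contact_force [2.1622, -0.2553, 0.5543]
torque [-0.0925, -0.3874, -0.0075]
grip_width 0.201
```

View pics/z11.png

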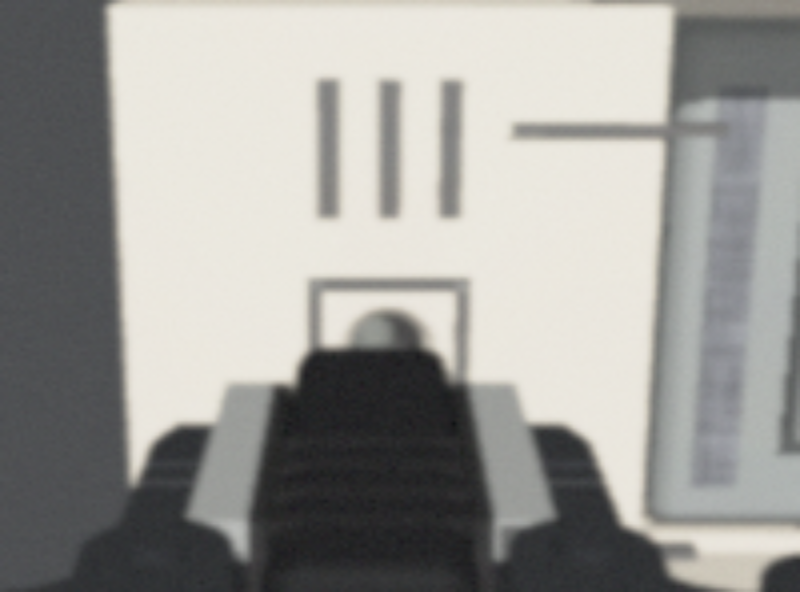

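Emit:
{"op": "arm_command", "data": {
  "travel": [
    [0,0.001,0],
    [0,0.001,0],
    [0,0.001,-0.003],
    [0,0.001,-0.006],
    [0,0.001,-0.006]
  ],
  "yaw": [0,0,0,0,0]
}}

```text
clock: 22.28
eef_pos: [510.9, -20.8, 184.5]
eef_rot: [[-0.0, 1.0, 0.001], [1.0, 0.0, -0.0], [-0.0, 0.001, -1.0]]
contact_force: [0.1, -0.1, -1.9]
grip_width: 0.202
```

Emit:
{"op": "arm_command", "data": {
  "travel": [
    [0,0,-0.004],
    [0,0,-0.008],
    [0,0,-0.012],
    [0,0,-0.016],
    [0,0,-0.026],
    [0,0,-0.036],
    [0,0,-0.036],
    [0,0,-0.036]
  ],
  "yaw": [0,0,0,0,0,0,0,0]
}}

```text
clock: 23.28
eef_pos: [510.7, -20.8, 220.2]
eef_rot: [[-0.0, 1.0, 0.0], [1.0, 0.0, -0.0], [-0.0, 0.0, -1.0]]
contact_force: [-0.1, 0.1, -0.4]
grip_width: 0.202
```

```bash
python3 - <<'E'
from look import *
st()
snap("wrist","12")
E
```

```text
clock 23.275
eef_pos [510.6838, -20.7987, 220.2079]
eef_rot [[-0.0, 1.0, 0.0001], [1.0, 0.0, -0.0], [-0.0, 0.0001, -1.0]]
contact_force [-0.0611, 0.1238, -0.4489]
torque [0.0071, 0.0097, 0.0428]
grip_width 0.2024
```

View pics/wrist12.png

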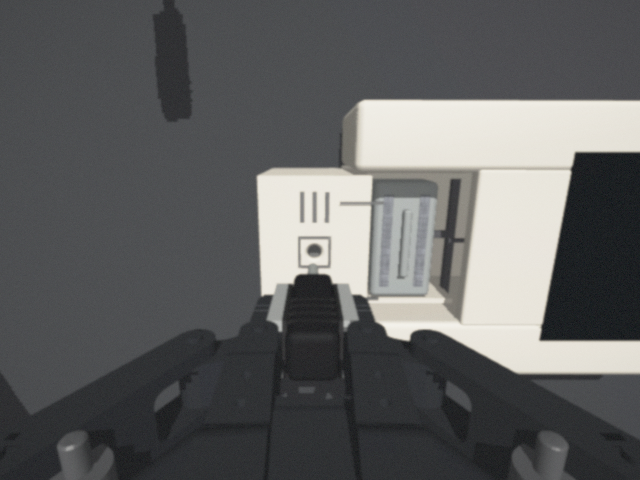

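```bash
python3 - <<'E'
from h import *
for t,x0 in (("5",0),("12",0)):
    f=load(f"wrist{t}.npz");g=cv2.cvtColor(f["pixels"],cv2.COLOR_RGB2GRAY).astype(np.float32)
    xs=np.arange(490,640,0.25)
    o=[]
    for y in (5.,10.):
        P=np.c_[xs,np.full_like(xs,y),np.full_like(xs,115.)];c=P@f["R"].T+f["t"];K=f["intrinsics"]
        u=c[:,0]/c[:,2]*K[0,0]+K[0,2];v=c[:,1]/c[:,2]*K[1,1]+K[1,2]
        s=cv2.remap(g,u[None].astype(np.float32),v[None].astype(np.float32),1)
        d=np.gradient(cv2.GaussianBlur(s,(0,0),2)[0]);i=[k for k in range(1,len(d)-1) if abs(d[k])>9 and abs(d[k])>=abs(d[k-1]) and abs(d[k])>abs(d[k+1])]
        o.append([float(xs[k]) for k in i])
    print(t,o)
    p=f["pixels"];cv2.imwrite(f"pics/tip_{t}.png",cv2.resize(p[225:305,270:360],None,fx=4,fy=4,interpolation=cv2.INTER_CUBIC)[:,:,::-1])
a=np.hstack([cv2.imread("pics/tip_5.png"),cv2.imread("pics/tip_12.png")]);cv2.imwrite("pics/tipcmp.png",a)
E
```

```text
5 [[536.0, 563.25, 565.75, 571.25, 573.75, 579.25, 581.75, 608.75, 614.5], [536.25, 563.25, 565.75, 571.25, 573.75, 579.25, 581.75, 608.75, 614.5]]
12 [[502.25, 504.75, 510.25, 512.75, 518.25, 520.75, 547.75, 596.75, 614.0], [502.25, 504.75, 510.25, 512.75, 518.25, 520.75, 547.75, 596.75, 614.25]]
```

View pics/tipcmp.png

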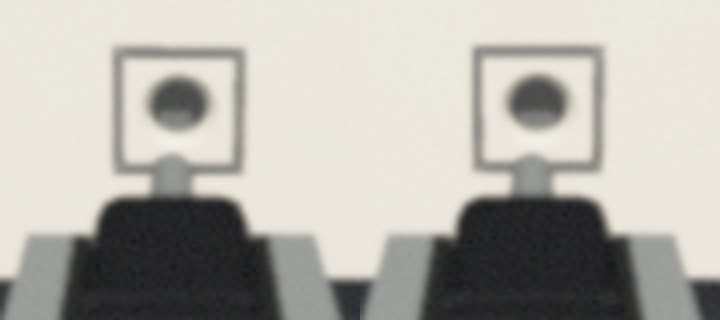

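Emit:
{"op": "arm_command", "data": {
  "travel": [
    [0,0,-0.015],
    [0.03,-0.007,-0.015],
    [0.075,-0.018,-0.015],
    [0.12,-0.029,-0.015],
    [0.165,-0.04,-0.015],
    [0.21,-0.051,-0.015],
    [0.255,-0.062,-0.015],
    [0.29,-0.071,-0.015],
    [0.3025,-0.074,-0.015],
    [0.3025,-0.074,-0.015],
    [0.3025,-0.074,0.02],
    [0.3025,-0.074,0.06],
    [0.3025,-0.074,0.06],
    [0.3025,-0.074,0.06],
    [0.3025,-0.074,0.06],
    [0.3025,-0.074,0.06]
  ],
  "yaw": [0,5,10,15,20,25,30,35,40.2,40.2,40.2,40.2,40.2,40.2,40.2,40.2]
}}

```text
clock: 25.32
eef_pos: [437.3, 281.9, 161.3]
eef_rot: [[0.645, 0.764, 0.002], [0.764, -0.645, 0.001], [0.002, 0.001, -1.0]]
contact_force: [0.2, 0.0, -0.9]
grip_width: 0.205
```

```bash
python3 - <<'E'
from look import *
st()
snap("wrist","13");snap("scene","13")
p=cv2.imread("pics/wrist13.png");cv2.imwrite("pics/z13.png",cv2.resize(p[205:305,260:370],None,fx=6,fy=6,interpolation=cv2.INTER_CUBIC))
p=cv2.imread("pics/scene13.png");cv2.imwrite("pics/s13.png",cv2.resize(p[190:300,380:530],None,fx=5,fy=5,interpolation=cv2.INTER_CUBIC))
E
```

```text
clock 25.325
eef_pos [437.2913, 281.9368, 161.3169]
eef_rot [[0.6453, 0.764, 0.0016], [0.764, -0.6453, 0.0009], [0.0017, 0.0006, -1.0]]
contact_force [0.2201, 0.0222, -0.9175]
torque [-0.0026, -0.0457, 0.0172]
grip_width 0.2045
```

View pics/z13.png

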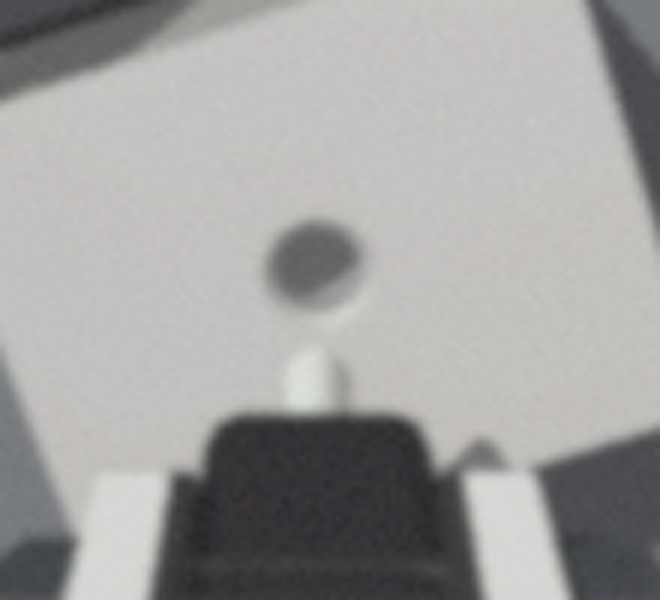

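View pics/s13.png

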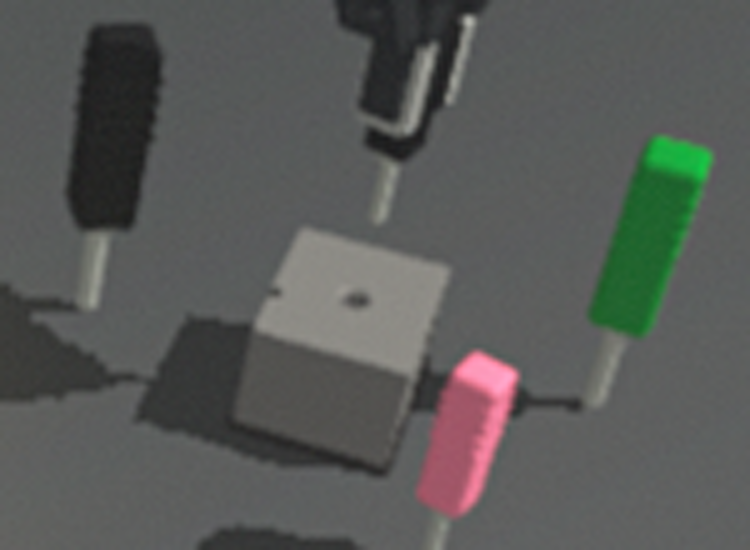

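```bash
python3 - <<'E'
from h import *
f=load("wrist13.npz")
h=ray(f,(312.5,249.7),50);t=ray(f,(312.8,268),89.2);d=(h-t)[:2];print(h,t,d,"tool x,y",d@[.6453,.764],d@[.764,-.6453])
E
```

```text
[436.99654749 282.80880909  50.        ] [437.3230066  282.97994749  89.2       ] [-0.32645911 -0.1711384 ] tool x,y -0.34141379841876784 -0.13897915433669378
```

Emit:
{"op": "arm_command", "data": {
  "travel": [
    [-0.0003,0,0.012],
    [-0.0003,0,0.022],
    [-0.0003,0,0.026],
    [-0.0003,0,0.03],
    [-0.0003,0,0.034],
    [-0.0003,0,0.038],
    [-0.0003,0,0.038]
  ],
  "yaw": [0,0,0,0,0,0,0]
}}

```text
clock: 26.3
eef_pos: [436.4, 281.4, 122.0]
eef_rot: [[0.645, 0.764, -0.0], [0.764, -0.645, -0.0], [-0.0, -0.0, -1.0]]
contact_force: [-0.4, -0.4, -0.8]
grip_width: 0.204
```

Emit:
{"op": "arm_command", "data": {
  "travel": [
    [0,0,0.005],
    [0,0,0.01],
    [0,0,0.015],
    [0,0,0.02],
    [0,0,0.025],
    [0,0,0.028],
    [0,0,0.028]
  ],
  "yaw": [0,0,0,0,0,0,0]
}}

```text
clock: 27.18
eef_pos: [436.4, 281.4, 94.0]
eef_rot: [[0.645, 0.764, -0.0], [0.764, -0.645, -0.0], [-0.0, -0.0, -1.0]]
contact_force: [-0.8, -0.6, -0.2]
grip_width: 0.2
```

Emit:
{"op": "arm_command", "data": {
  "travel": [
    [0,0,0.001],
    [0,0,0.002],
    [0,0,0.0025],
    [0,0,0.0025]
  ],
  "yaw": [0,0,0,0]
}}

```text
clock: 27.68
eef_pos: [436.6, 281.5, 91.7]
eef_rot: [[0.645, 0.764, 0.0], [0.764, -0.645, 0.0], [0.0, 0.0, -1.0]]
contact_force: [-0.2, -0.6, -1.0]
grip_width: 0.206
```

Emit:
{"op": "arm_command", "data": {
  "travel": [
    [0,0,0.0005],
    [0,0,0.0005]
  ],
  "yaw": [0,0]
}}

```text
clock: 27.92
eef_pos: [436.5, 281.5, 91.2]
eef_rot: [[0.645, 0.764, -0.0], [0.764, -0.645, -0.0], [-0.0, -0.0, -1.0]]
contact_force: [0.2, -0.7, -0.6]
grip_width: 0.202
```

Emit:
{"op": "arm_command", "data": {
  "travel": [
    [0,0,0],
    [0,0,0],
    [0,0,0],
    [0,0,0],
    [0,0,0]
  ],
  "yaw": [0,0,0,0,0],
  "hand": 0.4
}}

```text
clock: 28.55
eef_pos: [436.5, 281.5, 91.2]
eef_rot: [[0.645, 0.764, -0.0], [0.764, -0.645, -0.0], [-0.0, -0.0, -1.0]]
contact_force: [0.0, 0.0, -0.4]
grip_width: 0.6
```

Released. Next I rise and pull back so the top camera can see everything.

Emit:
{"op": "arm_command", "data": {
  "travel": [
    [0,0,-0.03],
    [0,0,-0.08],
    [0,0,-0.14],
    [0,0,-0.17],
    [0,0,-0.17],
    [0,0,-0.17]
  ],
  "yaw": [0,0,0,0,0,0]
}}

```text
clock: 29.3
eef_pos: [436.2, 281.3, 260.6]
eef_rot: [[0.645, 0.764, -0.001], [0.764, -0.645, -0.0], [-0.001, -0.0, -1.0]]
contact_force: [-0.5, -0.3, -0.6]
grip_width: 0.599
```

```bash
python3 - <<'E'
from look import *
st()
for n in ("wrist","top","scene"): snap(n,"14")
E
```

```text
clock 29.3
eef_pos [436.1847, 281.287, 260.6389]
eef_rot [[0.6454, 0.7638, -0.0006], [0.7638, -0.6454, -0.0003], [-0.0006, -0.0003, -1.0]]
contact_force [-0.4899, -0.3465, -0.5556]
torque [-0.0372, -0.0219, 0.0058]
grip_width 0.5988
```

View pics/top14.png

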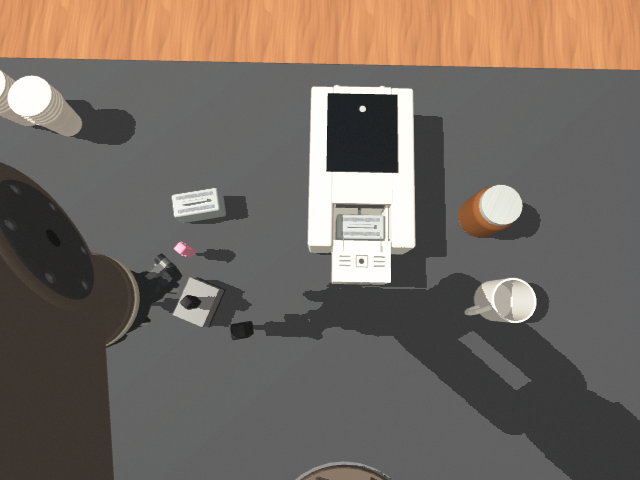

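View pics/scene14.png

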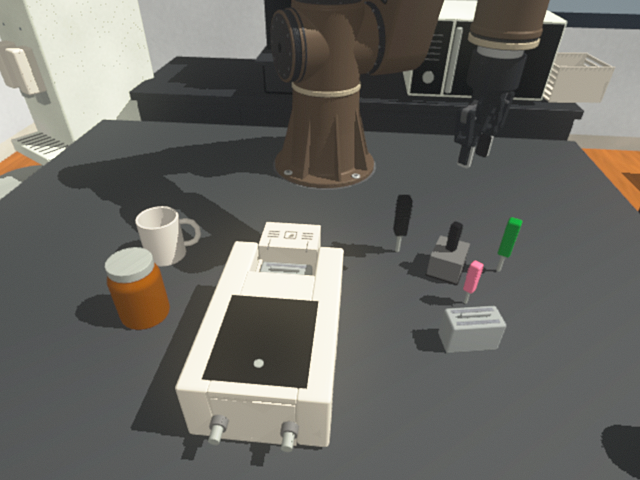

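```bash
python3 - <<'E'
from look import *;from h import *
f=load("top14.npz");W=cloud(f);z=W[...,2]
m=(np.hypot(W[...,0]-436,W[...,1]-280)<22)&(z>100)&(z<125)
print(cv2.minAreaRect(W[m][:,:2].astype(np.float32)),np.nanpercentile(z[m],[50,95]))
def hole(t,v0):
    f=load(t);g=cv2.cvtColor(f["pixels"],cv2.COLOR_RGB2GRAY)[v0-4:v0+5,357:367].astype(float);w=np.clip(200-g,0,None);y,x=np.mgrid[v0-4:v0+5,357:367];return ray(f,((w*x).sum()/w.sum(),(w*y).sum()/w.sum()),115)
a=hole("top0.npz",227);b=hole("top14.npz",261);print(a,b,a-b)
g=load("scene14.npz");print(st()["clock"])
E
python3 -c "
from rig import *
job_done()"
```

```text
((435.0015869140625, 280.5355224609375), (17.969703674316406, 18.684844970703125), 46.95064163208008) [109.63639839 112.11092286]
[571.34460433 -20.65875983 115.        ] [510.48229166 -20.50752723 115.        ] [60.86231266 -0.1512326   0.        ]
clock 29.45
eef_pos [436.0255, 281.179, 260.0473]
eef_rot [[0.6454, 0.7638, -0.0018], [0.7638, -0.6454, -0.001], [-0.0019, -0.0007, -1.0]]
contact_force [-0.8181, 0.1118, -0.7482]
torque [0.0318, -0.0207, -0.0535]
grip_width 0.5969
29.45
the job is handed in; nothing more can be done
```

The filter slide is open at its end stop, and the service pin is back in its stand. The job was handed in at about 29.5 s of the 66 s allowed.

**What I did:** I took the smaller black pin from the stand and felt the button about 15 mm below the top. I held it down about 5.2 to 5.5 mm with roughly 8 to 9 N and pushed the slide out along the unit's -x. I let the button up there, withdrew the pin and stood it back.

**Last checks:**
- **Slide:** the top view puts the travel at 60.9 mm. The wrist view, taken after the button was up, gave 60.5 to 61.0 mm. I did not tug the slide to test the latch.
- **Pin:** its grip top is at 110 mm, which means fully seated, and it stands upright in the middle of the stand.
- **Other things:** they look unmoved in the final top and scene pictures.
- **Gripper:** it is open and clear of everything, with contact force around 1 N, which is sensor noise.

**Disagreements and effects seen:**
- The cameras differed by 1 to 3 mm on absolute positions, so I lined the pin up with each hole in the wrist view.
- Against the end stop the pin tilted a little in the grip, at about 5 N sideways. While I was lifting, it still pressed lightly on the hole's edge until I backed off. Afterwards it sat in the grip as before.

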